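Lock a sleeve in the holding fixture with its two-stage slide lever

ROBOT

A 6-joint arm with a two-finger parallel gripper is mounted at the origin on a cart in front of the work surface, level with it; the furniture and walls round the work are solid. World frame = base frame: x ahead of the robot, y to its left, z up, the work surface at z = 0. Lengths are in mm, angles in rad, forces in N, time in s.
With the tool pointing down it reaches from about 300 to 775 mm from the base axis. Payload 14.6 kg.
Tool frame: the origin (TCP) lies midway between the tips of the shut fingers; the grasp point (between the pads) lies 19 mm behind it (manip.grip_depth is the distance from the TCP to the grasp point, in mm); x points along the fingers, y is the direction in which the jaws open and shut, and the axes are right-handed (so a half turn about x gives the same grasp; the last joint's range is limited). The gripper opens to 94 mm and grips with 3 to 60 N. Pads are 16 mm wide; open, the fingers measure 119 mm over their backs; the gripper's body (75 mm by 177 mm) begins 78 mm behind the grasp point.
Start: joints at [1.061, 0.3, 1.521, -0, 1.321, -0.067], TCP at [235.655, 496.947, 205.446] pointing down, gripper open.
Joint ranges: [-3.03, 3.03], [-0.79, 2.21], [0.23, 2.52], [-1.04, 4.18], [0, 3.07], [-2.55, 2.55]. Speed limits (rad/s): [2.22, 2.22, 2.57, 3.14, 3.14, 3.14].

INTERFACE

Orientations are given as [roll, pitch, yaw] about the fixed x, y, z axes, in that order (R = Rz(yaw) Ry(pitch) Rx(roll)).
In Python, from cell import readout, cams, ticket, manip gives the robot as it stands. The module is installed in compiled form; this text tells all that it offers.
- The arm moves only by the tool apply_moves, never from a script. Its argument "plan" is one flat list of numbers, 7 for each row, row after row: the turn, a rotation vector about the tool's x, y, z in rad, then the shift along the tool's x, y, z in m, then the opening in per cent of the stroke, from 0 (shut) to 100 (fully open). In form: [wx, wy, wz, x, y, z, fingers, wx, wy, wz, x, y, z, fingers, ...]. A call has 1 to 5 rows; each row shifts and turns the commanded pose from where the row before left it, along the tool's axes as they then stand; what a row does not reach is not made up. A row lasts 1/8 s, in which the tool goes at most 62.5 mm and 10.7 degrees, less where a joint would pass 70% of its speed; a pose out of reach is approached as far as the arm can. A call with a gripper value outside its range is refused whole. The fingers move at their own pace and stop on an object; "force" is the grip in N (left out, the last holds). Time passes only in rows, so rows that do not move let the fingers close. It gives the time, the measured TCP pose, the force and the opening at its end, in the units of the state.
- readout.read_state(): the state, without advancing time (a new reading comes with each control period).
- cams.camera(name): name is "side" or "top" or "wrist"; returns a dict with "image" (400x640x3 uint8, red, green, blue), "fovy" (degrees; the focal length in pixels is half the picture's height over the tangent of half this angle, whatever the lens; pixels are square), "cx", "cy" (the principal point, pixels), "position" and "orientation" of the camera in the world; the wrist camera has in their place "T_tool_cam" (4x4, takes a point from camera to tool coordinates, whose origin is the TCP and whose axes are the tool frame's). Camera axes: x right, y down, z forward; pixel columns grow to the right and rows downward; lengths in mm; the calibration is good to about 2 mm. A picture is of the moment at which its call begins: read the wrist's pose just before it. There is no depth.
- ticket.sign_off(): hands the job in, once; it reports no verdict.
The state is a dict: "clock": time; "joints": joint angles; "qd": joint speeds; "effort": joint torques, N m; "eef_pos": TCP position; "eef_rot": TCP orientation; "wrist_force": force on the tool from outside, world axes, zero at the start; "moment": the same for the moment, N m; "finger_gap": finger opening in mm.
Only numpy, scipy, OpenCV 4.12 (cv2) and the standard library are available. Lean on these libraries where they do the work, as an engineer would, in place of code of your own. Each camera call takes 0.05 s, during which the arm holds its last target.

TASK

With the fingertips, push the steel sleeve along the channel of the aluminium holding fixture until it sits fully home against the dark steel end stop at the far end; do not lift it. Then push the red lever sideways, past its first detent and all the way to its second stop, so that the bolt locks the sleeve in. Nothing needs gripping; leave the brass bush and the coil spring beside the fixture where they are.

Things in the scene. Friction and masses are not known exactly. Their poses are not given: they have to be found in the camera images.
- fixture: holding fixture, fixed: aluminium plate 12 mm thick on two 45 mm feet, x -45..+85, y -50..+155 mm in its own frame. Origin on the worktop under the channel's centre line; x along the channel away from the robot, y left, z up; heights are from the worktop. Channel floor 57; steel guide strips 8 wide, top 69, inner faces y about +-24, x -44..61, with a gap at 3..19 for the bolt (heights 62..74)
- seat (a point): point on the channel floor (height 57 mm) at fixture x +40, y 0 mm: where the centre of the sleeve's underside stands when the sleeve is fully home against the end stop. The end stop is a dark steel block, x 61.5..81.5, y +-37 mm, top at 89 mm, with screw heads to 92 mm.
- mouth (a point): point on the channel floor (height 57 mm) at its near, open end, fixture x -45, y 0 mm. From mouth to seat is the direction in which to push the sleeve.
- detent_housing (a point): top centre of the grey housing of the detent plunger, beside the channel: fixture x -6..+27, y +34..+56 mm, top at 93 mm; a steel plunger head on it reaches 102 mm (107 mm while a bump passes)
- keeper (a point): top centre of the grey keeper on the other side of the channel, which takes the bolt's end: fixture x -5..+26, y -31..-47 mm, top at 82 mm. Beyond the fixture a white tool tube hangs over the worktop near y -0.14 m: it begins 0.52 m ahead of the robot, 100 to 145 mm up
- sleeve: plain grey steel sleeve, hollow, open at the top, diameter 43, 42 mm tall, about 0.14 kg, standing upright in the channel 35 to 55 mm short of the seat; origin at the centre of its underside (height 57 mm). It slides under a light push; push it at the height of its middle or below.
- lever (a joint): travel of the red lever and its bolt (m), towards fixture -y (right): 0 back (starts at 0 to 0.008), 0.034 first detent (bolt half across the channel), 0.070 second stop (bolt behind the sleeve, in the keeper). Friction 2 N; bumps take about 7 N near 0.024, 9 N near 0.035, 7 N near 0.060 (more when pushed fast); it stays where left. A sleeve that is not home is in the bolt's way.
- lever_grip (a point): middle of the red lever, 113 mm above the worktop; moves with it. The lever is an upright flat red tab, 30 mm (fixture x) by 10 mm (fixture y), from 73 to 125 mm above the worktop, at fixture x +10.5, y +137 (joint 0) to +67 mm (joint 0.070). Push on its outer (+y) face.
- bush: flanged brass bush, diameter 38, 34 mm tall, loose on the worktop right of the fixture; origin at the centre of its underside. A bystander.
- spring: steel coil spring, diameter 28, 55 mm tall, standing loose on the worktop right of the fixture; origin at the centre of its underside. A bystander.
Things that resemble listed ones, but are neither listed nor needed, are in the scene too. What is shaped like the sleeve but pink is not meant.

How it is judged:
By the outcome, as a careful person would: the job done as asked, in the order asked, and still so for the second after the job is handed in, with the robot touching nothing.
It also fails if it takes over 48 s, if anything falls off the work surface, if the arm or the gripper's body presses on something with over 40 N, if the wrist force passes 120 N, or if a joint passes its speed limit or range.

## Working session

There is one attempt and no reset: what is moved stays moved. The work goes in short steps, Python scripts to look and compute and a tool call to move; the robot and the scene stay as the last step left them, time stands still between calls to the robot, and variables do not carry over. Pictures are saved under pics/ and viewed, and the job is handed in when it is done.

Besides the shell and the picture viewer there is one more tool, called after "Request:" by a JSON object that holds its "op" and its "data", one argument or row to a line. apply_moves: Moves the arm, as the interface text tells. Its arguments: {"type":"object","properties":{"plan":{"type":"array","items":{"type":"number"}},"force":{"type":"number"}},"required":["plan"]}

```bash
mkdir -p pics; ls; python3 - <<'E'
from cell import readout,cams
import cv2,numpy as np
s=readout.read_state()
print({k:np.round(v,4) for k,v in s.items()})
for n in ["side","top","wrist"]:
    c=cams.camera(n); cv2.imwrite(f"pics/{n}0.png",c["image"][:,:,::-1])
    print(n,{k:np.round(v,4) for k,v in c.items() if k!="image"} if n!="x" else 0)
E
```

```text
pics
{'clock': np.float64(0.0), 'joints': array([ 1.0614,  0.3005,  1.5216,  0.    ,  1.3207, -0.0666]), 'qd': array([-0.0003,  0.0007, -0.0005,  0.0011,  0.0009,  0.0008]), 'effort': array([ 2.00000e-03, -5.31824e+01, -3.52729e+01,  7.09000e-02,
        2.45000e-02, -1.00000e-04]), 'eef_pos': array([235.515 , 496.7174, 204.8784]), 'eef_rot': array([-1.6444,  1.5696, -2.0872]), 'wrist_force': array([ 0.9744, -0.6617,  0.9919]), 'moment': array([ 0.0508,  0.0059, -0.0267]), 'finger_gap': np.float64(93.9826)}
side {'fovy': np.float64(43.1981), 'cx': np.float64(325.7376), 'cy': np.float64(199.9829), 'position': array([ 203.5021, -722.7355,  569.057 ]), 'orientation': array([-2.1527, -0.0114, -0.4102])}
top {'fovy': np.float64(48.8199), 'cx': np.float64(314.7849), 'cy': np.float64(195.1433), 'position': array([381.7553, -83.7137, 927.2729]), 'orientation': array([-3.0165e+00,  1.2000e-03, -1.5414e+00])}
wrist {'fovy': np.float64(61.8338), 'cx': np.float64(317.5705), 'cy': np.float64(201.7615), 'T_tool_cam': array([[-2.000000e-04, -2.380000e-01,  9.713000e-01, -1.792986e+02],
       [ 1.000000e+00,  0.000000e+00,  2.000000e-04,  9.237000e-01],
       [-1.000000e-04,  9.713000e-01,  2.380000e-01, -6.853450e+01],
       [ 0.000000e+00,  0.000000e+00,  0.000000e+00,  1.000000e+00]])}
```

View pics/top0.png

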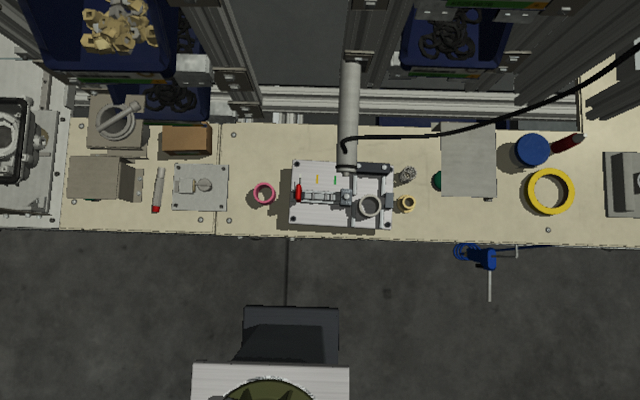

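View pics/side0.png

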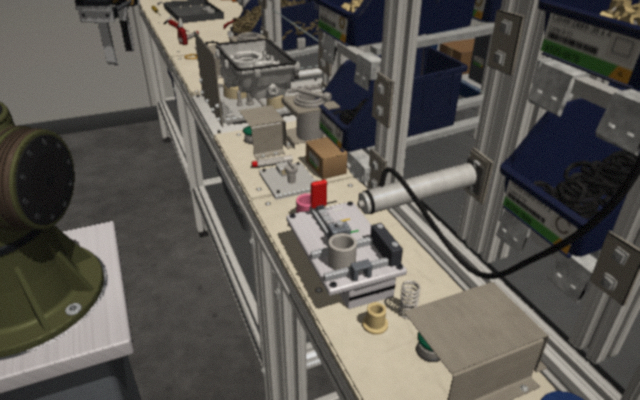

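View pics/wrist0.png

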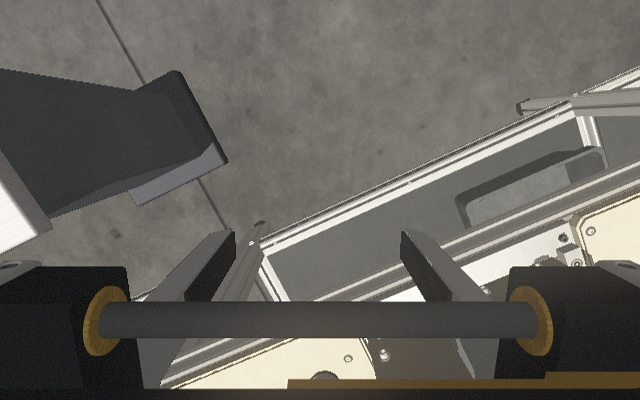

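```bash
python3 - <<'E'
import cv2
i=cv2.imread("pics/top0.png"); cv2.imwrite("pics/top0z.png",cv2.resize(i[145:240,235:425],None,fx=4.2,fy=4.2,interpolation=cv2.INTER_CUBIC))
i=cv2.imread("pics/side0.png"); cv2.imwrite("pics/side0z.png",cv2.resize(i[170:340,270:450],None,fx=3.5,fy=3.5,interpolation=cv2.INTER_CUBIC))
E
```

```text
(no output)
```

View pics/top0z.png

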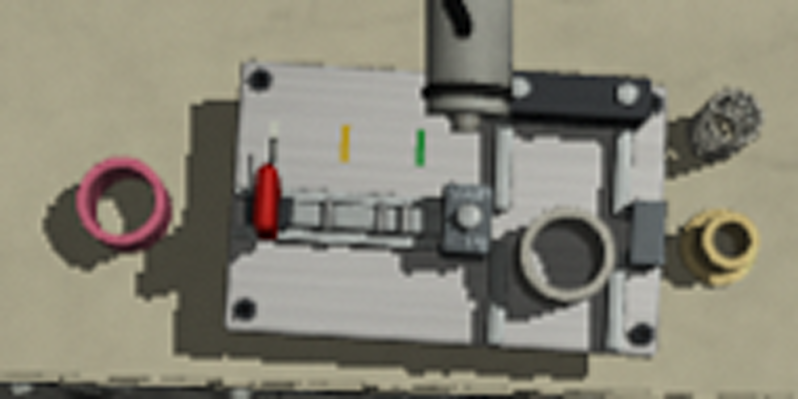

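View pics/side0z.png

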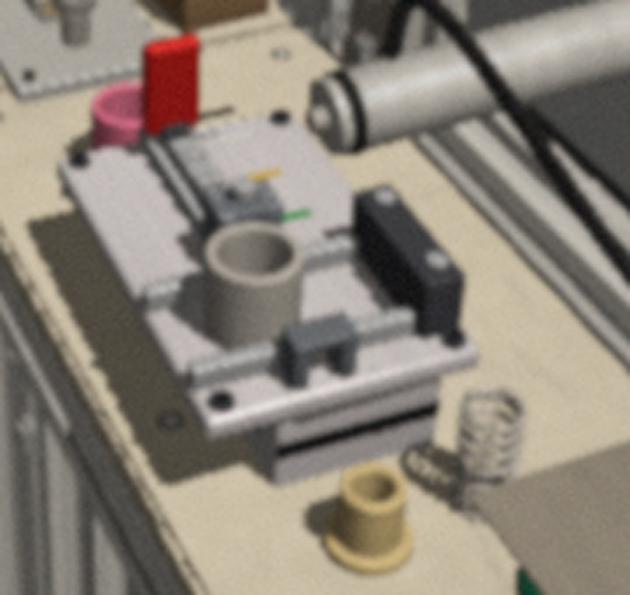

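```bash
cat > h.py <<'E'
import numpy as np, cv2
from scipy.spatial.transform import Rotation as R
def K(c):
    f=200/np.tan(np.radians(c["fovy"])/2); return np.array([[f,0,c["cx"]],[0,f,c["cy"]],[0,0,1]])
def pose(c,s=None):
    if "position" in c: return R.from_euler('xyz',c["orientation"]).as_matrix(),np.array(c["position"])
    Rt=R.from_euler('xyz',s["eef_rot"]).as_matrix(); T=np.array(c["T_tool_cam"])
    return Rt@T[:3,:3], Rt@T[:3,3]+np.array(s["eef_pos"])
def cast(c,uv,z,s=None):
    Rc,p=pose(c,s); d=(Rc@np.linalg.inv(K(c))@np.c_[np.atleast_2d(uv),np.ones(len(np.atleast_2d(uv)))].T).T
    return p+d*((z-p[2])/d[:,2])[:,None]
def proj(c,P,s=None):
    Rc,p=pose(c,s); q=(np.atleast_2d(P)-p)@Rc; q=q@K(c).T; return q[:,:2]/q[:,2:]
def fit(F,W):
    F=np.array(F,float)[:,:2];W=np.array(W)[:,:2]; a=F-F.mean(0);b=W-W.mean(0)
    th=np.arctan2((a[:,0]*b[:,1]-a[:,1]*b[:,0]).sum(),(a*b).sum()); M=np.array([[np.cos(th),-np.sin(th)],[np.sin(th),np.cos(th)]])
    t=W.mean(0)-M@F.mean(0); return th,t,np.linalg.norm(F@M.T+t-W,axis=1)
E
python3 - <<'E'
from h import *
from cell import cams
c=cams.camera("top"); 
z=np.array([[243,62],[228,328],[655,355],[665,85]])/4.2+[235,145]-.5+.5/4.2
W=cast(c,z,57); print(W.round(1))
th,t,r=fit([[85,155],[-45,155],[-45,-50],[85,-50]],W); print(th,t,r)
M=np.array([[np.cos(th),-np.sin(th)],[np.sin(th),np.cos(th)]])
# sleeve top ellipse centre zoom (567,256), z=99; lever top centre (268,200) z 125
for n,u,h in [("sleeve",(567,256),99),("lever",(267,190),125),("plunger",(468,215),102),("stop",(580,97),89)]:
    w=cast(c,np.array(u)/4.2+[235,145]-.4,h)[0]; print(n,w.round(1),(M.T@(w[:2]-t)).round(1))
E
```

```text
[[ 562.3  -32.5   57. ]
 [ 434.8  -30.    57. ]
 [ 428.  -230.7   57. ]
 [ 556.9 -234.5   57. ]]
-0.028442274118547918 [ 474.00177879 -183.84732698] [1.61849118 2.71564647 1.83641078 1.83800243]
sleeve [ 469.1 -183.7   99. ] [-4.9 -0. ]
lever [491.5 -49.  125. ] [ 13.7 135.3]
plunger [ 486.  -138.7  102. ] [10.7 45.5]
stop [ 543.8 -189.9   89. ] [69.9 -4.1]
```

```bash
cat > plan.py <<'E'
from h import *
from cell import readout
import sys
th=-0.028; t=np.array([474.,-183.85])
def fx(p):
    c,s_=np.cos(th),np.sin(th); return np.array([c*p[0]-s_*p[1]+t[0], s_*p[0]+c*p[1]+t[1], p[2]])
def invf(w):
    c,s_=np.cos(th),np.sin(th); d=np.array(w[:2])-t; return np.array([c*d[0]+s_*d[1],-s_*d[0]+c*d[1],w[2]])
def to(target,sign=1):
    s=readout.read_state(); Rt=R.from_euler('xyz',s["eef_rot"]).as_matrix()
    y=np.array([-np.sin(th),np.cos(th),0])*sign; x=np.array([0,0,-1.]); Rd=np.c_[x,y,np.cross(x,y)]
    print("t",s["clock"].round(2) if hasattr(s["clock"],'round') else s["clock"],"pos fix",invf(s["eef_pos"]).round(1),"F",np.round(s["wrist_force"],1),"gap",s["finger_gap"])
    print("R\n",Rt.round(3)); print("turn",R.from_matrix(Rt.T@Rd).as_rotvec().round(4)); 
    d=fx(target)-np.array(s["eef_pos"]); print("shift in final axes",(Rd.T@d).round(1),"in current",(Rt.T@d).round(1)); print("joints",np.round(s["joints"],3))
E
python3 -c "
from plan import *
to([-60,0,205]);to([-60,0,205],-1)"
```

```text
t 0.2 pos fix [-257.4  673.7  205.1] F [0.6 0.7 0.3] gap 94.18173645843133
R
 [[-0.     0.428  0.904]
 [-0.001  0.904 -0.429]
 [-1.    -0.001 -0.   ]]
turn [-4.148e-01 -2.000e-04  7.000e-04]
shift in final axes [ 1.000e-01 -6.737e+02  1.974e+02] in current [ 5.000e-01 -5.370e+02  4.522e+02]
joints [ 1.061  0.3    1.521  0.     1.321 -0.067]
t 0.2 pos fix [-257.4  673.7  205.1] F [0.6 0.7 0.3] gap 94.18173645843133
R
 [[-0.     0.428  0.904]
 [-0.001  0.904 -0.429]
 [-1.    -0.001 -0.   ]]
turn [2.7268e+00 9.0000e-04 3.0000e-04]
shift in final axes [ 1.000e-01  6.737e+02 -1.974e+02] in current [ 5.000e-01 -5.370e+02  4.522e+02]
joints [ 1.061  0.3    1.521  0.     1.321 -0.067]
```

Request:
{"op": "apply_moves", "data": {
  "plan": [-0.139,0,0,0,-0.045,0.01,0,-0.139,0,0,0,-0.045,0.01,0,-0.137,0,0,0,-0.05,0.01,0,0,0,0,0,-0.055,0.015,0,0,0,0,0,-0.055,0.015,0]
}}

```text
clock: 0.82
eef_pos: [249.9, 242.8, 205.4]
eef_rot: [0.41, 1.57, 0.383]
wrist_force: [1.6, -0.6, 1.3]
finger_gap: 47.1
```

```bash
python3 -c "
from plan import *
to([-70,0,205])"
```

```text
t 0.825 pos fix [-235.9  420.2  205.4] F [ 1.6 -0.6  1.3] gap 47.0989525675279
R
 [[ 0.     0.027  1.   ]
 [ 0.     1.    -0.027]
 [-1.     0.     0.   ]]
turn [ 0.0013  0.0004 -0.0002]
shift in final axes [ 4.000e-01 -4.202e+02  1.659e+02] in current [ 4.000e-01 -4.204e+02  1.654e+02]
joints [ 0.666 -0.171  2.022 -0.     1.29  -0.878]
```

Request:
{"op": "apply_moves", "data": {
  "plan": [0,0,0,0,-0.05,0.03,0,0,0,0,0,-0.05,0.03,0,0,0,0,0,-0.05,0.03,0,0,0,0,0,-0.05,0.02,0,0,0,0,0,-0.05,0.02,0]
}}

```text
clock: 1.45
eef_pos: [373.4, -11.1, 205.6]
eef_rot: [0.087, 1.57, 0.059]
wrist_force: [1.2, 1.6, 0.9]
finger_gap: 0.4
```

Request:
{"op": "apply_moves", "data": {
  "plan": [0,0,0,0,-0.05,0.01,0,0,0,0,0,-0.05,0.0,0,0,0,0,0,-0.04,0,0,0,0,0,0,-0.01,0,0,0,0,0,0,0,0,0]
}}

```text
clock: 2.08
eef_pos: [378.8, -159.4, 205.3]
eef_rot: [2.45, 1.57, 2.421]
wrist_force: [0.1, 0.3, -0.6]
finger_gap: 0.7
```

```bash
python3 -c "
from plan import *
from cell import cams
to([-60,0,72])
s=readout.read_state()
for n in ['wrist','top']:
  c=cams.camera(n); cv2.imwrite(f'pics/{n}1.png',c['image'][:,:,::-1])
print(s['eef_pos'],s['eef_rot'])
P=[fx(p) for p in [[85,155,57],[-45,155,57],[-45,-50,57],[85,-50,57],[61.5,37,89],[61.5,-37,89],[-45,24,69],[-45,-24,69]]]
print(proj(cams.camera('wrist'),P,s).round(0))
"
```

```text
t 2.075 pos fix [-95.9  21.8 205.3] F [ 0.1  0.3 -0.6] gap 0.7362821791911057
R
 [[-0.     0.029  1.   ]
 [ 0.     1.    -0.029]
 [-1.     0.    -0.   ]]
turn [-0.0008 -0.0003 -0.0003]
shift in final axes [133.3 -21.8  35.9] in current [133.3 -21.8  35.9]
joints [-0.487 -0.016  1.882  0.     1.276 -2.03 ]
[ 378.79729086 -159.37270906  205.29537406] [2.45016137 1.57035884 2.42134909]
[[435. 347.]
 [445. 238.]
 [248. 238.]
 [253. 347.]
 [332. 348.]
 [259. 348.]
 [319. 242.]
 [271. 242.]]
```

View pics/wrist1.png

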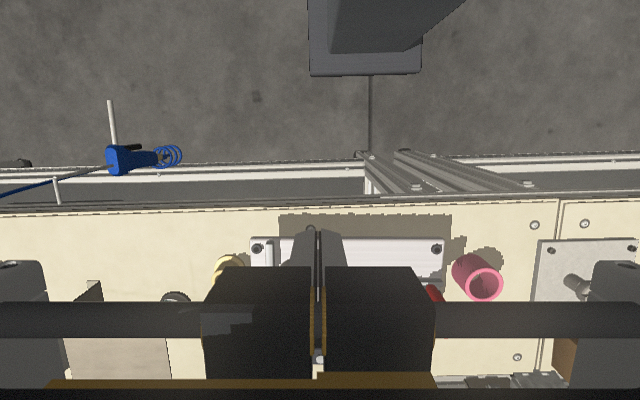

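Request:
{"op": "apply_moves", "data": {
  "plan": [0,0,0,0.0,-0.0218,0.03,0,0,0,0,0.04,0,0.0,0,0,0,0,0.05,0,0,0,0,0,0,0.043,0,0,0,0,0,0,0,0,0,0]
}}

```text
clock: 2.85
eef_pos: [407.2, -180.6, 70.7]
eef_rot: [2.665, 1.566, 2.639]
wrist_force: [-0.5, -0.2, 0.1]
finger_gap: 0.4
```

```bash
python3 -c "
from plan import *
from cell import cams
to([-60,0,72])
for n in ['side','top']:
  c=cams.camera(n); i=c['image'][:,:,::-1]; i=i[170:310,270:450] if n=='side' else i[145:240,235:425]
  cv2.imwrite(f'pics/{n}2.png',cv2.resize(i,None,fx=4.2,fy=4.2,interpolation=cv2.INTER_CUBIC))
"
```

```text
t 2.85 pos fix [-66.9   1.4  70.7] F [-0.5 -0.2  0.1] gap 0.3844465566188522
R
 [[-0.004  0.027  1.   ]
 [ 0.002  1.    -0.027]
 [-1.     0.002 -0.004]]
turn [ 0.0015 -0.0044 -0.0023]
shift in final axes [-1.3 -1.4  6.9] in current [-1.3 -1.4  6.9]
joints [-0.5    0.246  1.939  0.     0.962 -2.044]
```

View pics/side2.png

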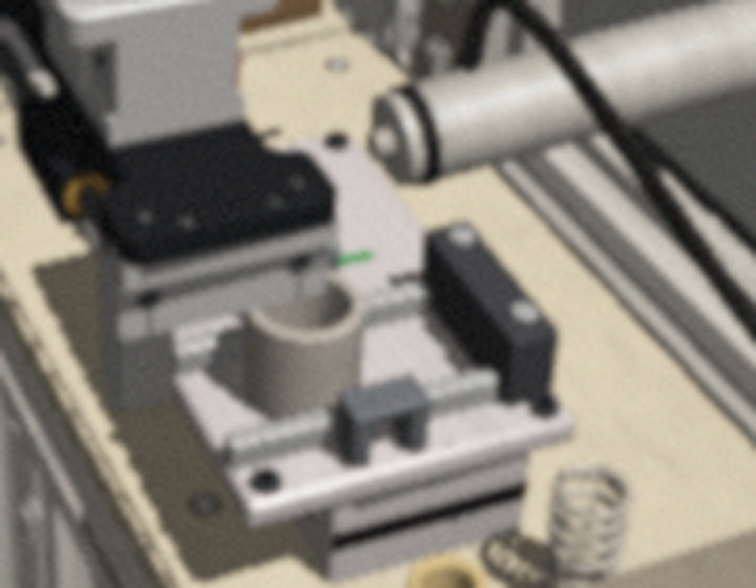

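View pics/top2.png

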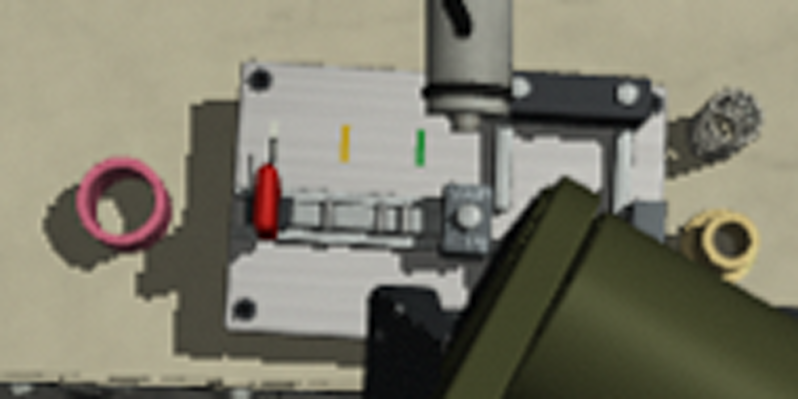

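```bash
python3 -c "
from plan import *
from cell import cams
c=cams.camera('side'); s=readout.read_state(); e=np.array(s['eef_pos'])
for x,y,z in [(0,0,0),(-8,0,0),(8,0,0),(0,-12,0),(0,-12,97),(37,-88,97),(-37,-88,97),(37,88,97),(37,-88,150),(-37,-88,150)]:
  print((x,y,z),((proj(c,fx(invf(e)+[x,y,z]))[0]-[270,170])*4.2).round())
"
```

```text
(0, 0, 0) [143. 394.]
(-8, 0, 0) [121. 400.]
(8, 0, 0) [164. 389.]
(0, -12, 0) [154. 415.]
(0, -12, 97) [151. 189.]
(37, -88, 97) [352. 298.]
(-37, -88, 97) [122. 354.]
(37, 88, 97) [153.  23.]
(37, -88, 150) [359. 154.]
(-37, -88, 150) [118. 207.]
```

Request:
{"op": "apply_moves", "data": {
  "plan": [0,0,0,0,-0.001,0.01,0,0,0,0,0,0,0.01,0,0,0,0,0,0,0.006,0,0,0,0,0,0,0.004,0,0,0,0,0,0,0.004,0]
}}

```text
clock: 3.62
eef_pos: [442.3, -184.0, 72.4]
eef_rot: [2.851, 1.57, 2.823]
wrist_force: [-0.6, -0.0, 0.5]
finger_gap: 0.4
```

Request:
{"op": "apply_moves", "data": {
  "plan": [0,0,0,0,0,0.005,0,0,0,0,0,0,0.005,0,0,0,0,0,0,0.005,0,0,0,0,0,0,0.005,0,0,0,0,0,0,0.005,0]
}}

```text
clock: 4.25
eef_pos: [467.6, -184.7, 72.4]
eef_rot: [2.753, 1.571, 2.725]
wrist_force: [-0.2, -0.2, 0.1]
finger_gap: 0.6
```

```bash
python3 -c "
from plan import *
from cell import cams
to([10.5,0,72])
for n in ['side']:
  c=cams.camera(n); i=c['image'][:,:,::-1]; i=i[170:310,270:450] if n=='side' else i[145:240,235:425]
  cv2.imwrite(f'pics/{n}3.png',cv2.resize(i,None,fx=4.2,fy=4.2,interpolation=cv2.INTER_CUBIC))
"
```

```text
t 4.25 pos fix [-6.4 -1.  72.4] F [-0.2 -0.2  0.1] gap 0.6256641585869893
R
 [[-0.     0.028  1.   ]
 [ 0.     1.    -0.028]
 [-1.     0.    -0.   ]]
turn [ 0.0002 -0.0001 -0.    ]
shift in final axes [ 0.4  1.  16.9] in current [ 0.4  1.  16.9]
joints [-0.449  0.354  1.788 -0.     1.    -1.992]
```

View pics/side3.png

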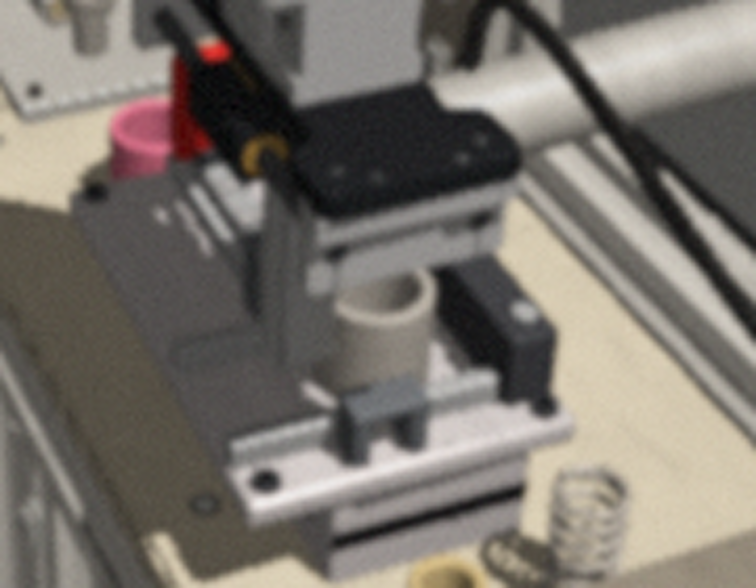

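Request:
{"op": "apply_moves", "data": {
  "plan": [0,0,0,0,0.001,0.004,0,0,0,0,0,0,0.004,0,0,0,0,0,0,0.003,0,0,0,0,0,0,0.002,0,0,0,0,0,0,0.001,0]
}}

```text
clock: 4.92
eef_pos: [481.3, -184.1, 72.4]
eef_rot: [-2.979, 1.571, -3.007]
wrist_force: [-0.6, -0.2, 0.4]
finger_gap: 0.5
```

Request:
{"op": "apply_moves", "data": {
  "plan": [0,0,0,0,0,0.001,0,0,0,0,0,0,0.001,0]
}}

```text
clock: 5.18
eef_pos: [483.3, -184.2, 72.4]
eef_rot: [-3.09, 1.571, -3.118]
wrist_force: [-1.7, -0.6, -0.3]
finger_gap: 0.4
```

Request:
{"op": "apply_moves", "data": {
  "plan": [0,0,0,0,0,0.001,0,0,0,0,0,0,0,0]
}}

```text
clock: 5.42
eef_pos: [483.5, -184.1, 72.4]
eef_rot: [3.015, 1.569, 2.987]
wrist_force: [-8.5, 0.0, 5.4]
finger_gap: 0.7
```

Request:
{"op": "apply_moves", "data": {
  "plan": [0,0,0,0,0,0.001,0,0,0,0,0,0,0,0]
}}

```text
clock: 5.68
eef_pos: [483.6, -184.1, 72.3]
eef_rot: [3.004, 1.566, 2.977]
wrist_force: [-15.0, 0.2, 9.9]
finger_gap: 0.3
```

```bash
python3 -c "
from plan import *
from cell import cams
to([-60,0,72])
for n in ['side']:
  c=cams.camera(n); i=c['image'][:,:,::-1]; i=i[170:310,270:450] if n=='side' else i[145:240,235:425]
  cv2.imwrite(f'pics/{n}4.png',cv2.resize(i,None,fx=4.2,fy=4.2,interpolation=cv2.INTER_CUBIC))
"
```

```text
t 5.675 pos fix [ 9.6  0.  72.3] F [-15.    0.2   9.9] gap 0.29583529852112467
R
 [[-0.004  0.028  1.   ]
 [ 0.001  1.    -0.028]
 [-1.     0.001 -0.004]]
turn [ 0.0002 -0.0043 -0.0006]
shift in final axes [  0.3  -0.  -69.6] in current [  0.6  -0.  -69.6]
joints [-4.340e-01  3.850e-01  1.744e+00 -1.000e-03  1.018e+00 -1.976e+00]
```

View pics/side4.png

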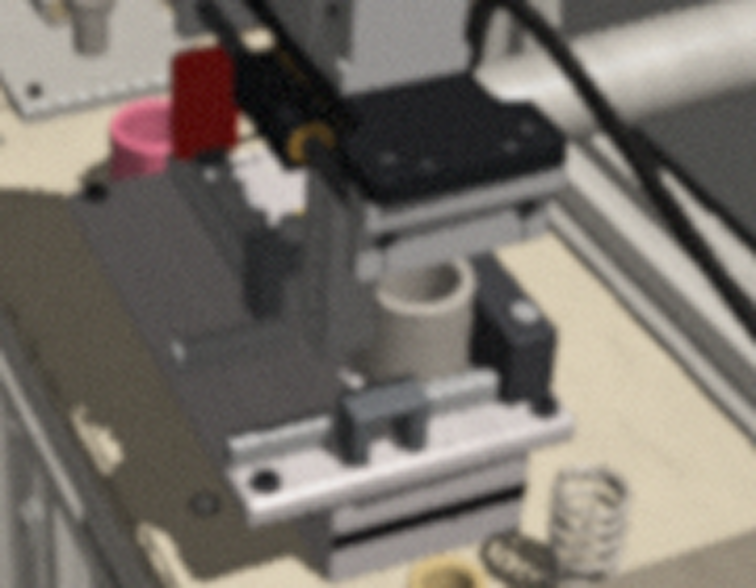

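Request:
{"op": "apply_moves", "data": {
  "plan": [0,0,0,0,0,-0.004,0,0,0,0,0,0,-0.02,0,0,0,0,0,0,-0.02,0,0,0,0,-0.03,0,-0.005,0,0,0,0,-0.05,0,0,0]
}}

```text
clock: 6.35
eef_pos: [435.4, -182.5, 152.5]
eef_rot: [2.625, 1.568, 2.597]
wrist_force: [0.5, -0.6, 0.4]
finger_gap: 0.6
```

Request:
{"op": "apply_moves", "data": {
  "plan": [0,0,0,-0.04,0.02,0,0,0,0,0,0,0.05,0,0,0,0,0,0,0.05,0.01,0,0,0,0,0,0.045,0.02,0,0,0,0,0,0.02,0.02,0]
}}

```text
clock: 6.98
eef_pos: [492.0, 2.9, 192.8]
eef_rot: [0.206, 1.57, 0.18]
wrist_force: [-0.4, -0.5, -0.1]
finger_gap: 0.2
```

```bash
python3 -c "
from plan import *
from cell import cams
to([10.5,180,100])
for n in ['side','top']:
  c=cams.camera(n); i=c['image'][:,:,::-1]; i=i[170:310,270:450] if n=='side' else i[145:240,235:425]
  cv2.imwrite(f'pics/{n}5.png',cv2.resize(i,None,fx=4.2,fy=4.2,interpolation=cv2.INTER_CUBIC))
"
```

```text
t 6.975 pos fix [ 12.8 187.2 192.8] F [-0.4 -0.5 -0.1] gap 0.20992641767949136
R
 [[ 0.001  0.026  1.   ]
 [ 0.     1.    -0.026]
 [-1.     0.     0.001]]
turn [ 0.0022  0.0012 -0.0002]
shift in final axes [92.8 -7.2 -2.3] in current [92.8 -7.2 -2.4]
joints [-0.069  0.181  1.698  0.     1.261 -1.614]
```

View pics/top5.png

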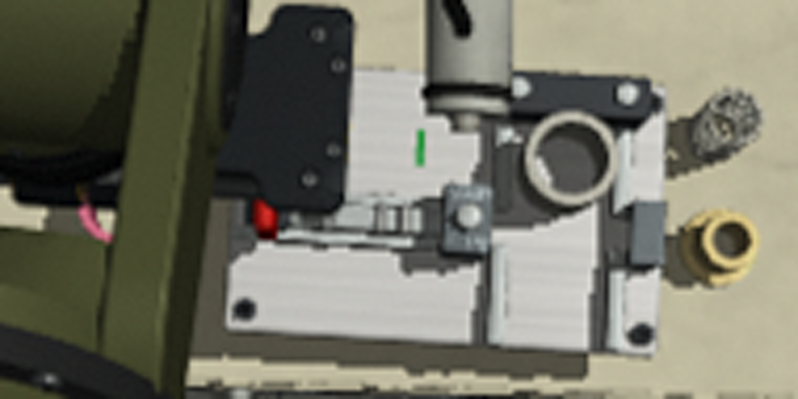

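View pics/side5.png

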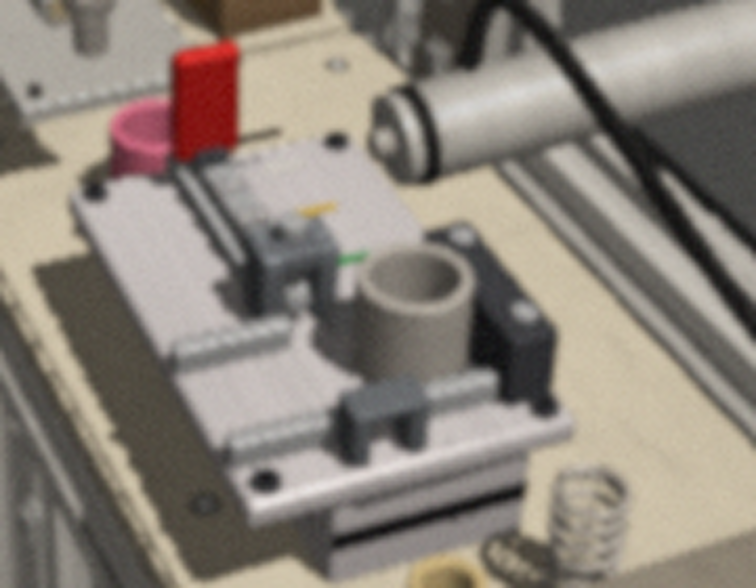

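Request:
{"op": "apply_moves", "data": {
  "plan": [0,0,0,0.02,0,-0.002,0,0,0,0,0.035,0,0,0,0,0,0,0.03,0,0,0,0,0,0,0.008,0,0,0,0,0,0,0,0,0,0]
}}

```text
clock: 7.7
eef_pos: [489.5, 0.4, 99.9]
eef_rot: [-0.077, 1.571, -0.106]
wrist_force: [-0.1, 0.3, -0.1]
finger_gap: 0.8
```

```bash
python3 -c "
from plan import *
from cell import cams
to([10.5,160,100])
for n in ['side']:
  c=cams.camera(n); i=c['image'][:,:,::-1]; i=i[170:310,270:450] if n=='side' else i[145:240,235:425]
  cv2.imwrite(f'pics/{n}6.png',cv2.resize(i,None,fx=4.2,fy=4.2,interpolation=cv2.INTER_CUBIC))
"
```

```text
t 7.7 pos fix [ 10.3 184.6  99.9] F [-0.1  0.3 -0.1] gap 0.8180812755350998
R
 [[ 0.     0.028  1.   ]
 [-0.     1.    -0.028]
 [-1.    -0.     0.   ]]
turn [-0.0002  0.0002  0.    ]
shift in final axes [ -0.1 -24.6   0.2] in current [ -0.1 -24.6   0.2]
joints [-0.074  0.286  1.804 -0.     1.051 -1.617]
```

View pics/side6.png

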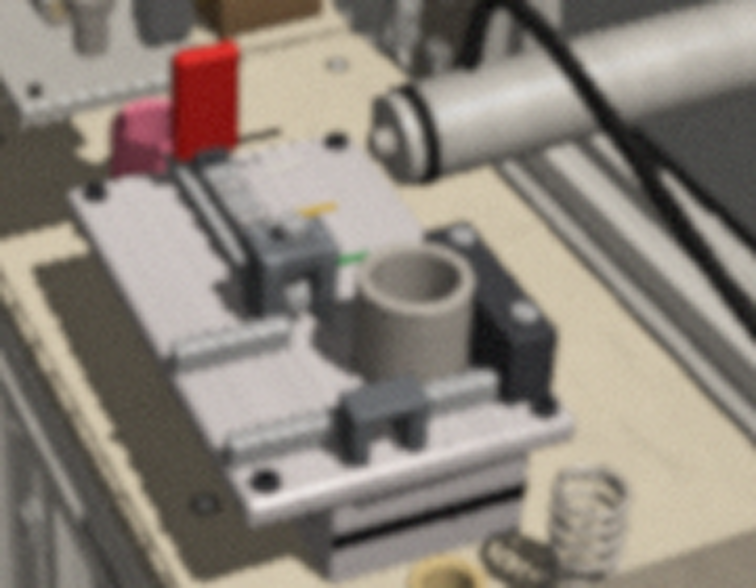

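Request:
{"op": "apply_moves", "data": {
  "plan": [0,0,0,0,-0.01,0,0,0,0,0,0,-0.01,0,0,0,0,0,0,-0.005,0,0,0,0,0,0,-0.004,0,0,0,0,0,0,-0.004,0,0]
}}

```text
clock: 8.38
eef_pos: [488.5, -32.4, 99.5]
eef_rot: [1.516, 1.571, 1.489]
wrist_force: [-0.6, 2.9, 1.0]
finger_gap: -0.2
```

Request:
{"op": "apply_moves", "data": {
  "plan": [0,0,0,0,-0.004,0,0,0,0,0,0,-0.004,0,0,0,0,0,0,-0.004,0,0,0,0,0,0,-0.004,0,0,0,0,0,0,-0.004,0,0]
}}

```text
clock: 9.0
eef_pos: [487.9, -52.5, 99.5]
eef_rot: [-3.092, 1.571, -3.12]
wrist_force: [-1.2, 1.8, 0.4]
finger_gap: 0.7
```

Request:
{"op": "apply_moves", "data": {
  "plan": [0,0,0,0,-0.004,0,0,0,0,0,0,-0.004,0,0,0,0,0,0,-0.004,0,0,0,0,0,0,-0.004,0,0,0,0,0,0,-0.004,0,0]
}}

```text
clock: 9.62
eef_pos: [487.3, -72.3, 99.4]
eef_rot: [2.796, 1.571, 2.769]
wrist_force: [-2.2, 2.2, 1.1]
finger_gap: 0.4
```

```bash
python3 -c "
from plan import *
from cell import cams
to([10.5,84.5,100])
for n in ['side']:
  c=cams.camera(n); i=c['image'][:,:,::-1]; i=i[170:310,270:450] if n=='side' else i[145:240,235:425]
  cv2.imwrite(f'pics/{n}7.png',cv2.resize(i,None,fx=4.2,fy=4.2,interpolation=cv2.INTER_CUBIC))
"
```

```text
t 9.625 pos fix [ 10.2 111.8  99.4] F [-2.2  2.2  1.1] gap 0.41780064379499166
R
 [[-0.     0.028  1.   ]
 [ 0.     1.    -0.028]
 [-1.     0.    -0.   ]]
turn [ 0.0004 -0.0002 -0.0001]
shift in final axes [ -0.6 -27.3   0.3] in current [ -0.6 -27.3   0.3]
joints [-0.222  0.294  1.795  0.     1.053 -1.765]
```

View pics/side7.png

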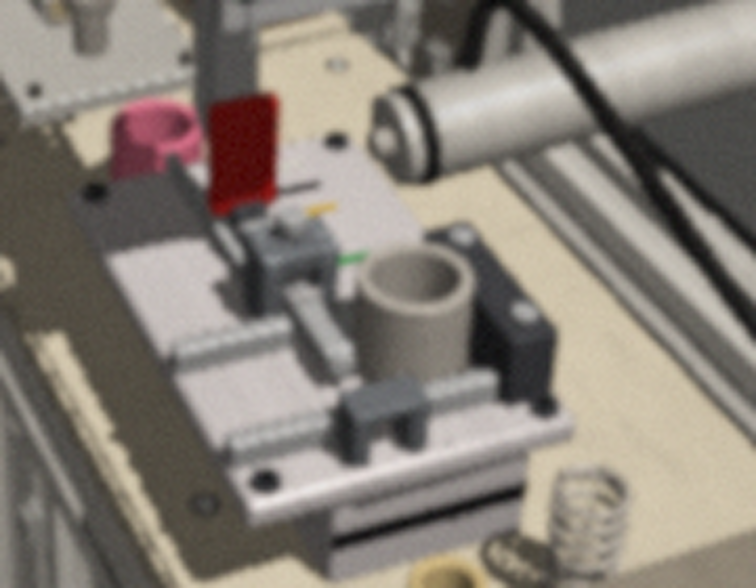

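Request:
{"op": "apply_moves", "data": {
  "plan": [0,0,0,0,-0.004,0,0,0,0,0,0,-0.004,0,0,0,0,0,0,-0.004,0,0,0,0,0,0,-0.004,0,0,0,0,0,0,-0.004,0,0]
}}

```text
clock: 10.3
eef_pos: [486.8, -92.0, 99.4]
eef_rot: [1.649, 1.57, 1.621]
wrist_force: [0.7, 8.0, 1.7]
finger_gap: 0.4
```

Request:
{"op": "apply_moves", "data": {
  "plan": [0,0,0,0,-0.003,0,0,0,0,0,0,-0.002,0,0,0,0,0,0,-0.001,0,0,0,0,0,0,0,0,0]
}}

```text
clock: 10.8
eef_pos: [486.7, -98.4, 99.5]
eef_rot: [-1.315, 1.571, -1.343]
wrist_force: [0.1, -0.3, -0.5]
finger_gap: 0.7
```

Request:
{"op": "apply_moves", "data": {
  "plan": [0,0,0,0,-0.001,0,0,0,0,0,0,0,0,0]
}}

```text
clock: 11.05
eef_pos: [486.6, -99.2, 99.5]
eef_rot: [-1.091, 1.571, -1.118]
wrist_force: [0.6, -0.5, -0.2]
finger_gap: 0.6
```

Request:
{"op": "apply_moves", "data": {
  "plan": [0,0,0,0,-0.001,0,0,0,0,0,0,0,0,0]
}}

```text
clock: 11.3
eef_pos: [486.6, -100.1, 99.5]
eef_rot: [1.76, 1.571, 1.732]
wrist_force: [0.8, 2.4, 0.1]
finger_gap: -0.1
```

Request:
{"op": "apply_moves", "data": {
  "plan": [0,0,0,0,-0.001,0,0,0,0,0,0,0,0,0]
}}

```text
clock: 11.55
eef_pos: [486.5, -100.2, 99.5]
eef_rot: [1.685, 1.569, 1.657]
wrist_force: [0.4, 10.8, 1.8]
finger_gap: 0.6
```

Request:
{"op": "apply_moves", "data": {
  "plan": [0,0,0,0,-0.001,0,0,0,0,0,0,0,0,0]
}}

```text
clock: 11.8
eef_pos: [486.6, -100.2, 99.5]
eef_rot: [1.655, 1.567, 1.628]
wrist_force: [0.7, 18.0, 3.9]
finger_gap: 0.5
```

Hard stop reached at the second stop (force rises with no motion). Backing off and checking.

Request:
{"op": "apply_moves", "data": {
  "plan": [0,0,0,0,0.005,0,0,0,0,0,0,0.03,0,0,0,0,0,0,0.04,0,0,0,0,0,-0.04,0.04,0,0,0,0,0,-0.05,0.04,0,0]
}}

```text
clock: 12.42
eef_pos: [490.3, 52.8, 188.9]
eef_rot: [-2.773, 1.569, -2.801]
wrist_force: [0.6, -0.0, 0.1]
finger_gap: 0.8
```

Request:
{"op": "apply_moves", "data": {
  "plan": [0,0,0,0,0.05,-0.04,0,0,0,0,0,0.05,-0.05,0,0,0,0,0,0.05,-0.04,0,0,0,0,0,0,0,0,0,0,0,0,0,0,0]
}}

```text
clock: 13.05
eef_pos: [372.9, 196.7, 188.3]
eef_rot: [-0.461, 1.57, -0.488]
wrist_force: [-0.6, -0.1, 1.2]
finger_gap: 0.1
```

```bash
python3 -c "
from plan import *
from cell import cams
to([10.5,84.5,100])
for n in ['side','top']:
  c=cams.camera(n); i=c['image'][:,:,::-1]; i=i[170:310,270:450] if n=='side' else i[145:240,235:425]
  cv2.imwrite(f'pics/{n}8.png',cv2.resize(i,None,fx=4.2,fy=4.2,interpolation=cv2.INTER_CUBIC))
"
```

```text
t 13.05 pos fix [-111.7  377.6  188.3] F [-0.6 -0.1  1.2] gap 0.11235022939037084
R
 [[ 0.001  0.027  1.   ]
 [-0.     1.    -0.027]
 [-1.    -0.     0.001]]
turn [0.0007 0.0005 0.0003]
shift in final axes [  88.3 -293.1  122.2] in current [  88.5 -293.1  122. ]
joints [ 0.399  0.026  1.881 -0.     1.234 -1.145]
```

View pics/side8.png

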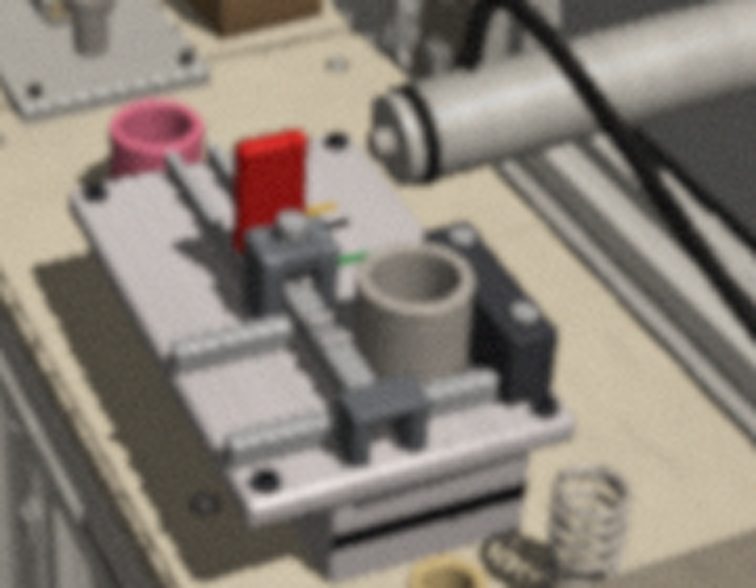

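View pics/top8.png

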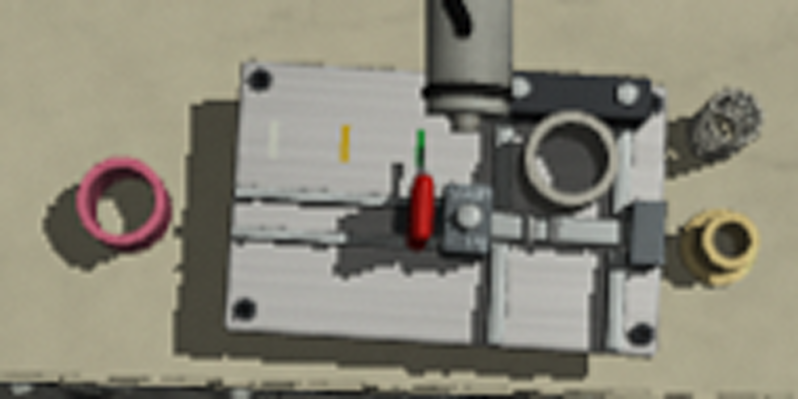

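```bash
python3 -c "
from plan import *
from cell import cams,ticket
c=cams.camera('top')
for n,u,h in [('sleeve',(570,159),99),('lever',(423,205),120)]:
    print(n,invf(cast(c,np.array(u)/4.2+[235,145]-.4,h)[0]).round(1))
print(ticket.sign_off())
"
```

```text
sleeve [39.2  0.5 99. ]
lever [ 11.7  66.6 120. ]
the job is handed in; nothing more can be done
None
```

I pushed the steel sleeve along the channel to the end stop, then pushed the red lever past its first detent to its second stop, and handed the job in.

- **Sleeve:** at the end the force rose to about 15 N with no further movement. In the final top view its centre is at fixture x about 39 mm, y 0.5 mm. The seat is at x 40, y 0, so it is home to within the roughly 2 mm calibration.
- **Lever:** the push ended on a hard stop at about 18 N. The lever is at y about 66.6 mm (67 expected), with its pointer on the green mark. The bolt runs across behind the sleeve into the keeper.
- **Bystanders and arm:** the bush, the spring and the pink ring look unmoved in the pictures. The arm was clear of everything at sign-off, about 13 s on the clock.

No check failed. The only small disagreement was that sleeve contact came about 1 mm earlier than computed, which is also within the calibration.

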